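# Lock the winged cap on the garment steamer

## Robot

A 7-joint arm with a two-finger parallel gripper is mounted at the origin on the work surface. World frame = base frame: x ahead of the robot, y to its left, z up, the work surface at z = 0. Lengths are in m, angles in rad, forces in N, time in s.
With the tool pointing down it reaches from about 0.4 to 0.85 m from the base axis. Payload 4.5 kg.
Tool frame: the origin (TCP) lies at the very end of the fingers, on their centre line; the grasp point (between the pads) lies 19 mm behind it (r.grip_point_offset is the distance from the TCP to the grasp point, in m); z points along the fingers, y is the line along which they close (so a half turn about z gives the same grasp; the last joint's range is limited). The gripper opens to 88 mm and grips with 3 to 60 N. Pads are 18 mm wide; open, the fingers measure 123 mm over their backs; the gripper's body (75 mm by 187 mm) begins 45 mm behind the grasp point.
Start: joints at [1.199, 0.689, -0.195, 1.565, 0.157, 0.902, -0.215], TCP at [0.247, -0.574, 0.239] pointing down, gripper open.
Joint ranges: [-3.01, 3.01], [-0.46, 2.08], [-1.47, 1.51], [0.13, 2.56], [-1, 4.14], [0.04, 2.09], [-2.66, 2.66]. Speed limits (rad/s): [2.57, 2.57, 3.14, 3.14, 3.14, 3.14, 3.14].

## Interface

Orientations are given as a unit quaternion [x, y, z, w].
In Python, from plant import r gives the robot as it stands.
- The arm moves only by the tool carry_out, never from a script. Its argument "rows" is a list of rows, each a list of 3 entries, a list of its own where there are three numbers: the shift along the tool's x, y, z in cm, then the turn, a rotation vector about the tool's x, y, z in degrees, then the closure, from 0 (fully open) to 1 (shut). A call has 1 to 12 rows; each row is the pose to reach, as a shift and turn from the pose commanded when the call began, along the tool's axes at that moment; what a row does not reach only later rows make up. A row lasts 1/10 s, in which the tool goes at most 50 mm and 8.59 degrees, less where a joint would pass 70% of its speed; a pose out of reach is approached as far as the arm can. A call with a gripper value outside its range is refused whole. The fingers move at their own pace and stop on an object; "newtons" is the grip in N (left out, the last holds). Time passes only in rows, so rows that repeat a pose let the fingers close. It gives the time, the measured TCP pose, the force, the opening and the grip force at its end, in the units of the state.
- r.get_state(): the state, without advancing time (a new reading comes with each control period).
- r.snapshot(name): name is "scene" or "top"; returns a dict with "image" (384x512x3 uint8, red, green, blue), "fx", "fy", "cx", "cy" (pixels), "dist_coeffs" ([k1, k2, p1, p2, k3] as OpenCV has them; the pictures are not rectified), "pose" (4x4, takes a point from camera to world coordinates). Camera axes: x right, y up, looking along -z (the intrinsics and any distortion apply to the point x, -y, -z); pixel columns grow to the right and rows downward; lengths in m; the calibration is good to about 2 mm. A picture is of the moment at which its call begins. There is no depth.
- r.finish_job(): hands the job in; it is judged then, once.
The state is a dict: "clock": time; "q": joint angles; "qd": joint speeds; "joint_torque": joint torques, N m; "tool_pos": TCP position; "eef_rot": TCP orientation; "contact_force": force on the tool from outside, world axes, zero at the start; "moment": the same for the moment, N m; "opening": opening from 0.0 (shut) to 1.0 (fully open); "finger_force": force on a finger pad.
Only numpy, scipy, OpenCV 4.12 (cv2) and the standard library are available. Lean on these libraries where they do the work, as an engineer would, in place of code of your own. Each camera call takes 0.05 s, during which the arm holds its last target. There are 200 camera calls.

## Task

The garment steamer has been refilled: put its red winged cap back on the filler neck with the lugs down in the slots, press it against the sprung plate and turn it clockwise to its stop, so that it stays locked by itself, then let go. Work gently and by feel, do not force the cap or knock the carrying handle beside the neck, and leave the can, the jug and the brush where they are.

Things in the scene. Friction and masses are not known exactly. Their poses are not given: they have to be found in the camera images.
- cap: Loose red winged cap, about 0.1 kg, standing on the table. Origin: centre of its underside, z up. Grey plug 36 mm in diameter, z 0 to 14 mm; flange 60 mm in diameter, z 14 to 20; wings above. Two brass lugs at the plug's foot on +x and -x, in line with the wings: out to 24 mm from the axis, 8 mm wide, z 0.5 to 5.5. A half turn makes no difference.
- wings (a point): Top of the cap's grip at its middle, 42 mm above the cap's origin, axes as the cap's. The wings are one upright bar along x, 64 mm long over the tips, 10 mm thick across y, 22 mm high in the middle 28 mm and 28 mm towards the tips. Pinch it from above across its 10 mm.
- neck: Filler neck on the steamer, a steel collar 67 mm in diameter and 22 mm high with a 40 mm hole. Origin: centre of its rim; axes as the steamer's. Two opposite slots, 11 mm wide, white marks, run out from the hole. The collar is screwed in, so its clock position is not measured: slots at 153 (and 333) deg anticlockwise from x, up to 17 deg either way. Red marks: the locked wings' line.
- plate (a point): Centre of the sprung black plate's top, 6 mm below the rim. Heights of the cap's origin from the rim: 0 lugs standing on the collar; -6 mm lugs in the slots, plug on the plate (spring 7 N); below -12.5 the lugs pass under the collar and the cap can turn; -14 flange on the rim, hard stop (spring 12 N). It turns only clockwise, 75 deg from slots to a hard stop; let go there it rises to -10 mm, locked.
- steamer: Boiler unit of the garment steamer, heavy, immovable: white box 280 mm along x, 210 mm along y, its top 145 mm above the table; origin on the table under its centre, z up. The neck stands on top at x -55, y -40 mm, its rim 167 mm above the table. Black ribbed rest on the +x half.
- handle: Black carrying handle on the steamer, beside the neck on its +y side: bar along x, 150 mm long, 20 mm wide, underside 37 and top 55 mm above the origin, which lies on the steamer's top under the bar's middle (22 mm below the rim's height); legs at both ends. Its near face is 39 mm from the neck's axis: the wing tips sweep past 7 mm away.
- can: Drinks can, green and aluminium, 66 mm in diameter, 120 mm high, origin at the centre of its underside. Leave alone.
- jug: Blue plastic jug with a handle at its side (+y), open at the top, 96 mm in diameter, 130 mm high, origin at the centre of its underside. Leave alone.
- brush: Flat brush with a dark wooden handle and a grey head, 200 mm long, lying on the table along its x axis, origin under its middle. Leave alone.
Mind the look-alikes: they are no part of the job. There is more than one size of the cap; the job needs the middle-sized.

How it is judged:
By the outcome, as a careful person would: the job done as asked, in the order asked, and still so for the second after the job is handed in, with the robot touching nothing.
It also fails if it takes over 72 s, if anything falls off the work surface, if the arm or the gripper's body presses on something with over 40 N, if the wrist force passes 120 N, or if a joint passes its speed limit or range.

## Working session

There is one attempt and no reset: what is moved stays moved. The work goes in short steps, Python scripts to look and compute and a tool call to move; the robot and the scene stay as the last step left them, time stands still between calls to the robot, and variables do not carry over. Pictures are saved under pics/ and viewed, at most 10 in all, crops included, and the job is handed in when it is done.

Besides the shell and the picture viewer there is one more tool, called after "Request:" as a command line: name --argument value ..., lists and objects as JSON in quotes. carry_out: Moves the arm, as the interface text tells. Its arguments: {"type":"object","properties":{"rows":{"type":"array"},"newtons":{"type":"number"}},"required":["rows"]}

```bash
mkdir -p pics
cat > h.py <<'E'
import numpy as np, cv2
from plant import r
def snap(n,f=None):
    s=r.snapshot(n)
    if f: cv2.imwrite(f,cv2.cvtColor(s["image"],cv2.COLOR_RGB2BGR))
    return s
def ray(s,u,v):
    K=np.array([[s["fx"],0,s["cx"]],[0,s["fy"],s["cy"]],[0,0,1.]])
    p=cv2.undistortPoints(np.array([[[u,v]]],float),K,np.array(s["dist_coeffs"],float))[0,0]
    T=np.array(s["pose"]); return T[:3,3],T[:3,:3]@np.array([p[0],-p[1],-1.])
def onz(s,u,v,z):
    o,d=ray(s,u,v); return o+d*(z-o[2])/d[2]
def proj(s,P):
    K=np.array([[s["fx"],0,s["cx"]],[0,s["fy"],s["cy"]],[0,0,1.]])
    T=np.array(s["pose"]); c=T[:3,:3].T@(np.array(P)-T[:3,3]); c=np.array([c[0],-c[1],-c[2]])
    return cv2.projectPoints(c[None],np.zeros(3),np.zeros(3),K,np.array(s["dist_coeffs"],float))[0][0,0]
E
python3 - <<'E'
from h import *
a=snap("scene","pics/s0.png");b=snap("top","pics/t0.png")
for s in(a,b): print(s["fx"],s["cx"],s["cy"],s["dist_coeffs"],np.round(s["pose"],3).tolist())
print(r.get_state())
x=np.hstack([a["image"],b["image"]]);
E
```

```text
409.40498565185914 255.0735200823067 194.4045594364921 [-0.08752698  0.          0.          0.          0.        ] [[-0.63, -0.6, 0.494, 1.167], [0.777, -0.472, 0.417, 0.558], [-0.017, 0.646, 0.763, 1.087], [0.0, 0.0, 0.0, 1.0]]
489.11625757214284 254.7360163243838 189.00497341695348 [0.02349281 0.         0.         0.         0.        ] [[0.033, 0.979, -0.202, 0.303], [-0.999, 0.033, -0.001, -0.003], [0.006, 0.202, 0.979, 1.4], [0.0, 0.0, 0.0, 1.0]]
{'clock': 0.1, 'q': array([ 1.19881201,  0.68987632, -0.19450591,  1.56621539,  0.15730322,
        0.90251251, -0.21509033]), 'qd': array([ 0.00057821, -0.00250879,  0.00033614, -0.00130604, -0.00028126,
       -0.00101193,  0.00069095]), 'joint_torque': array([-3.25882262e-03, -5.28500783e+01, -1.27160367e+00, -1.53836846e+01,
       -5.25677903e-02,  1.89990591e-03,  5.61638535e-05]), 'tool_pos': array([ 0.24644359, -0.57375412,  0.23801129]), 'eef_rot': array([ 9.79480117e-01,  2.01539186e-01, -2.28074546e-04, -7.78085393e-04]), 'contact_force': array([0.42257495, 0.03925659, 0.04204717]), 'moment': array([-0.00462803,  0.02087796,  0.03972475]), 'finger_force': 0.0, 'opening': 0.9992673509691421}
```

View pics/s0.png

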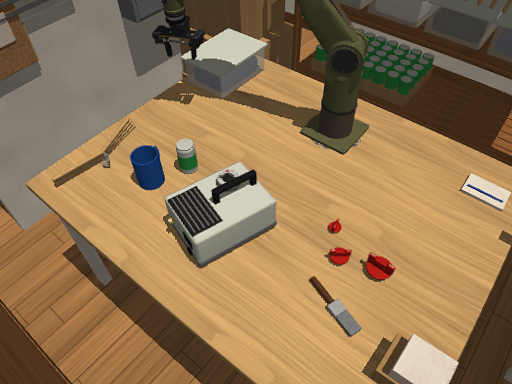

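View pics/t0.png

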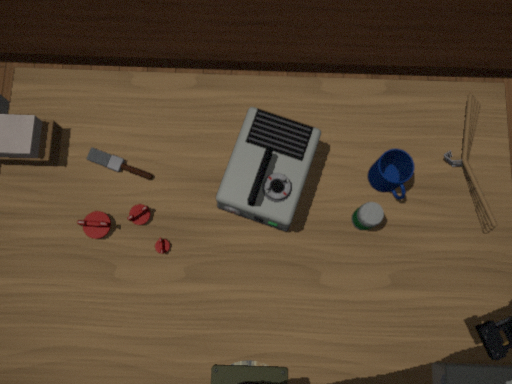

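Scene picture: three red caps at (335,227) small, (340,256) middle and (379,266) large. In the top picture they are at (163,246), (140,214) and (97,225). The neck is at top (278,187), with the handle beside it at about (260,176). By the description I choose the middle-sized cap, top (140,214), and check it in a crop.

```bash
cat >> h.py <<'E'
def crop(s,u,v,h,w,k):
    u,v=int(u),int(v); return cv2.cvtColor(cv2.resize(s["image"][v-h:v+h,u-w:u+w],None,fx=k,fy=k,interpolation=cv2.INTER_CUBIC),cv2.COLOR_RGB2BGR)
def red(s):
    h=cv2.cvtColor(s["image"],cv2.COLOR_RGB2HSV); return (((h[...,0]<8)|(h[...,0]>172))&(h[...,1]>150)&(h[...,2]>70)).astype(np.uint8)
E
python3 - <<'E'
from h import *
a=snap("scene");b=snap("top")
for s in(a,b):
    n,l,st,c=cv2.connectedComponentsWithStats(red(s))
    for i in range(1,n):
        if st[i,4]>20: print(st[i],c[i].round(1),onz(s,*c[i],.025).round(3), "w mm", )
cv2.imwrite("pics/c1.png",np.vstack([np.hstack([crop(b,130,228,38,50,4),crop(a,352,250,38,50,4)]),np.hstack([crop(b,270,170,38,50,4),crop(a,225,195,38,50,4)])]))
E
```

```text
[328 219  14  14 115] [334.8 226.3] [0.426 0.261 0.025] w mm
[330 247  22  18 274] [339.7 255.4] [0.509 0.33  0.025] w mm
[366 253  29  27 491] [378.8 267.3] [0.473 0.444 0.025] w mm
[129 204  15  15 126] [136.  210.1] [0.515 0.334 0.025] w mm
[ 83 211  27  28 541] [ 96.  224.4] [0.47  0.443 0.025] w mm
[132 212  18  13 119] [142.2 218.9] [0.49  0.314 0.025] w mm
[164 239   6  12  49] [166.6 244.9] [0.419 0.24  0.025] w mm
[155 240   8  13  72] [158.8 246. ] [0.416 0.262 0.025] w mm
```

View pics/c1.png

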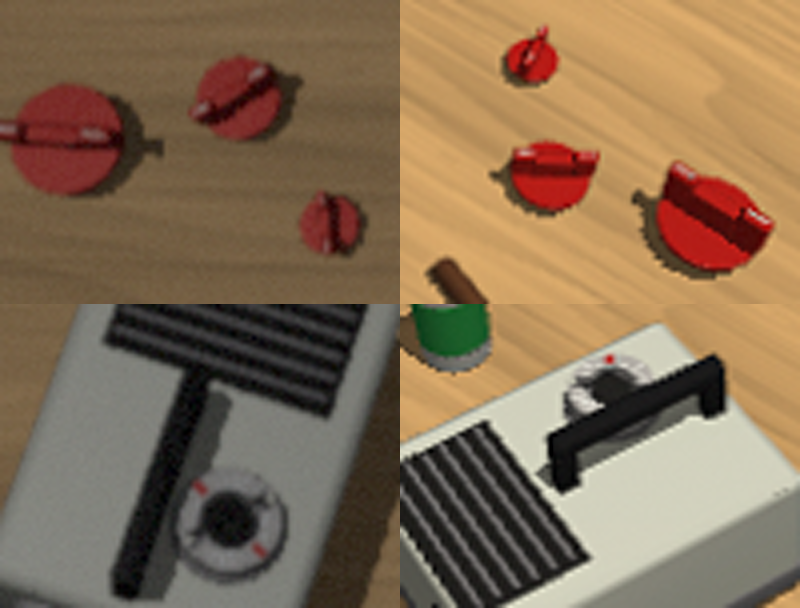

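The close crop confirms the middle cap. Its flange is about 21 px, or 60 mm, with wings running from (131,217) to (145,207). The neck's slots point to the upper right and lower left, with red marks near (270,178) and (285,193). Next I measure these.

Run:
```python
from h import *
a=snap("scene");b=snap("top")
h=cv2.cvtColor(b["image"],cv2.COLOR_RGB2HSV)
# red marks
w=np.zeros(h.shape[:2]);g=b["image"].astype(float)
ex=np.clip(g[...,0]-g[...,1:3].max(2)-25,0,None); ex[:172]=0;ex[200:]=0;ex[:,:262]=0;ex[:,295:]=0
n,l,st,c=cv2.connectedComponentsWithStats((ex>0).astype(np.uint8))
pts=[]
for i in range(1,n):
    m=(l==i)*ex; v,u=np.nonzero(m); ww=m[v,u]; p=(np.average(u,weights=ww),np.average(v,weights=ww))
    print("mark",st[i,4],np.round(p,2),onz(b,*p,.167).round(4)); 
    if st[i,4]>2: pts.append(onz(b,*p,.167))
d=pts[0]-pts[1];print("mid",(pts[0]+pts[1])/2,"dist",np.linalg.norm(d),"lock ang",np.degrees(np.arctan2(d[1],d[0])))
# plate hole (dark)
gr=g.max(2); sub=((gr<60)).astype(np.uint8)[172:202,262:294]
n,l,st,c=cv2.connectedComponentsWithStats(sub)
for i in range(1,n):
    if st[i,4]>10: print("dark",st[i],c[i]+[262,172],onz(b,*(c[i]+[262,172]),.165).round(4))
# steamer top white
white=((h[...,1]<60)&(h[...,2]>110)).astype(np.uint8)
# cap: closed red+shadow between
for s,win,nm in((b,(125,198,156,230),"top"),(a,(325,242,358,270),"scene")):
    m=red(s);z=np.zeros_like(m);u0,v0,u1,v1=win;z[v0:v1,u0:u1]=m[v0:v1,u0:u1]
    z=cv2.morphologyEx(z,cv2.MORPH_CLOSE,np.ones((5,5),np.uint8))
    cn=max(cv2.findContours(z,0,2)[0],key=cv2.contourArea)
    print(nm,"circle",cv2.minEnclosingCircle(cn),"ell",cv2.fitEllipse(cn)); (u,v),_=cv2.minEnclosingCircle(cn); (eu,ev),_,_=cv2.fitEllipse(cn); print(onz(s,u,v,.02).round(4),onz(s,eu,ev,.02).round(4))
for t in((131.2,217.2),(145,207.5)): print("tip top",onz(b,*t,.048).round(4))
for t in((331.5,251),(349,251)): pass
```

```text
mark 10 [269.61 177.54] [ 0.5897 -0.0386  0.167 ]
mark 9 [284.31 193.09] [ 0.5499 -0.0775  0.167 ]
mid [ 0.56979781 -0.05803157  0.167     ] dist 0.055593732427889904 lock ang 44.397597622891006
dark [  0   0  10  27 100] [264.06 181.1 ] [ 0.5802 -0.0246  0.165 ]
dark [  6   7  18  14 163] [276.79141104 185.51533742] [ 0.5696 -0.0578  0.165 ]
dark [17 16 13 12 25] [285.96 195.32] [ 0.5446 -0.082   0.165 ]
top circle ((137.84693908691406, 214.13265991210938), 11.515852928161621) ell ((138.76637268066406, 214.2631378173828), (19.699748992919922, 20.4457950592041), 69.43701934814453)
[0.5042 0.3288 0.02  ] [0.5039 0.3261 0.02  ]
scene circle ((340.5, 254.0), 11.236202239990234) ell ((339.2546691894531, 255.33860778808594), (16.075281143188477, 22.576753616333008), 88.18717956542969)
[0.5    0.3282 0.02  ] [0.5064 0.3277 0.02  ]
tip top [0.4909 0.3398 0.048 ]
tip top [0.5194 0.3037 0.048 ]
```

```bash
cat >> h.py <<'E'
from scipy.spatial.transform import Rotation as Ro
def togo(P,yd):
    "shift (cm, tool axes) and z turn (deg) to bring TCP to P with tool y at yd degrees"
    s=r.get_state();R=Ro.from_quat(s["eef_rot"]); M=R.as_matrix()
    cur=np.degrees(np.arctan2(M[1,1],M[0,1])); d=(cur-yd+180)%360-180
    tgt=Ro.from_matrix(np.array([[-np.sin(np.radians(yd)),np.cos(np.radians(yd)),0],[np.cos(np.radians(yd)),np.sin(np.radians(yd)),0],[0,0,-1]]).T.T)
    rv=(R.inv()*tgt).as_rotvec(degrees=True)
    print("t",round(s["clock"],2),"pos",s["tool_pos"].round(4),"ydeg",round(cur,2),"q",s["q"].round(2),"F",s["contact_force"].round(1),"-> shift cm",(M.T@(np.array(P)-s["tool_pos"])*100).round(2),"turn",rv.round(1))
E
python3 - <<'E'
from h import *
togo((.52,-.1,.36),-14)
a=snap("scene");b=snap("top")
p=[onz(a,*t,.048) for t in((333,250.5),(350,251))];d=p[1]-p[0];print(p,np.degrees(np.arctan2(d[1],d[0])))
# dark wing side in top
g=b["image"].astype(float); sub=g[203:227,127:152]; 
yy,xx=np.mgrid[203:227,127:152]
m=((xx-139)**2+(yy-214.5)**2<8.5**2)&(sub[...,0]<95)
q=np.array([onz(b,u,v,.03)[:2] for u,v in zip(xx[m],yy[m])]);c=q.mean(0);w,V=np.linalg.eigh(np.cov((q-c).T));print(m.sum(),c,w,np.degrees(np.arctan2(V[1,1],V[0,1])))
E
```

```text
t 0.3 pos [ 0.2466 -0.5741  0.2385] ydeg -66.75 q [ 1.2   0.69 -0.19  1.57  0.16  0.9  -0.22] F [-0.6  0.1  0.4] -> shift cm [ 43.83 -32.77 -12.14] turn [ -0.   -0.  -52.7]
[array([0.52080678, 0.31010123, 0.048     ]), array([0.4909756 , 0.35106054, 0.048     ])] 126.06632176539995
70 [0.50055929 0.32233347] [1.41428238e-05 1.98834488e-04] 124.99309995547763
```

Request:
carry_out --rows '[[[3, -2, -4], [0, 0, -5], 0], [[7, -5, -8], [0, 0, -10], 0], [[11, -8, -12], [0, 0, -15], 0], [[15, -11, -12], [0, 0, -20], 0], [[19, -14, -12], [0, 0, -25], 0], [[23, -17, -12], [0, 0, -30], 0], [[27, -20, -12], [0, 0, -35], 0], [[31, -23, -12], [0, 0, -40], 0], [[35, -26, -12], [0, 0, -45], 0], [[39, -29, -12], [0, 0, -50], 0], [[43, -32, -12], [0, 0, -53], 0], [[44, -33, -12], [0, 0, -53], 0]]'

```text
clock: 1.6
tool_pos: [0.5219, -0.0945, 0.359]
eef_rot: [0.786, 0.619, 0.001, -0.0]
contact_force: [0.7, 0.2, 0.3]
opening: 1.001
finger_force: 0.0
```

```bash
python3 -c "
from h import *
togo((.505,.3265,.16),36)"
```

```text
t 1.6 pos [ 0.5219 -0.0945  0.359 ] ydeg -13.58 q [ 0.43  0.46 -0.53  1.67  0.26  1.09 -0.41] F [0.7 0.2 0.3] -> shift cm [ 40.51 -11.54  19.93] turn [  0.1  -0.  -49.6]
```

Request:
carry_out --rows '[[[4, -1, 0], [0, 0, -5], 0.5], [[8, -2, 0], [0, 0, -10], 0.5], [[12, -3, 1], [0, 0, -15], 0.5], [[16, -4, 3], [0, 0, -20], 0.5], [[20, -5, 6], [0, 0, -25], 0.5], [[24, -6, 9], [0, 0, -30], 0.5], [[28, -7, 12], [0, 0, -35], 0.5], [[32, -8.5, 15], [0, 0, -40], 0.5], [[36, -10, 17], [0, 0, -45], 0.5], [[39, -11, 19], [0, 0, -49.6], 0.5], [[40.5, -11.5, 20], [0, 0, -49.6], 0.5], [[40.5, -11.5, 20], [0, 0, -49.6], 0.5]]'

```text
clock: 2.8
tool_pos: [0.5034, 0.3261, 0.1573]
eef_rot: [0.453, 0.891, -0.0, -0.001]
contact_force: [-0.0, 0.2, -0.4]
opening: 0.5
finger_force: 0.0
```

Run:
```python
from h import *
togo((.505,.3265,.024),36)
a=snap("scene");b=snap("top")
for s in(a,b): print(proj(s,(.505,.3265,.16)))
cv2.imwrite("pics/c2.png",np.hstack([crop(b,140,205,50,50,4),crop(a,340,240,50,50,4)]))
```

```text
t 2.8 pos [0.5034 0.3261 0.1573] ydeg 36.1 q [-0.31  0.82 -0.61  1.7   0.61  0.82 -0.58] F [-0.   0.2 -0.4] -> shift cm [-0.09  0.17 13.33] turn [-0.1 -0.1  0.1]
[346.29359469 227.97527183]
[126.27574008 205.5510014 ]
```

View pics/c2.png

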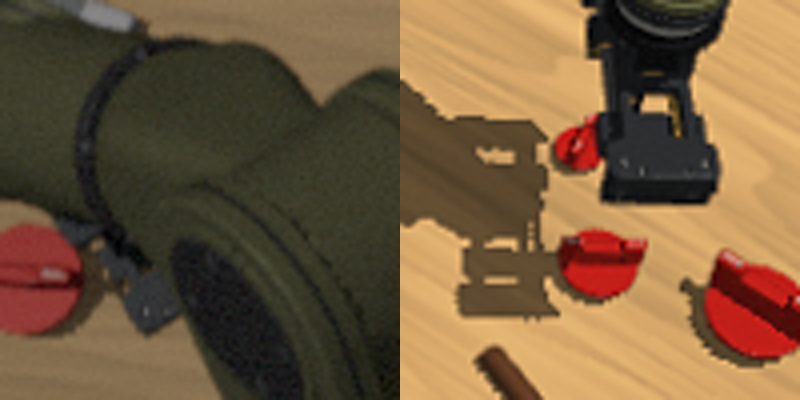

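Scene crop: the gripper is above the middle cap, at about (340,256) in the full image, with the small and large caps off to the sides. The arm hides the top view. Next I descend.

Request:
carry_out --rows '[[[-0.1, 0.2, 3], [0, 0, 0], 0.5], [[-0.1, 0.2, 6], [0, 0, 0], 0.5], [[-0.1, 0.2, 8], [0, 0, 0], 0.5], [[-0.1, 0.2, 10], [0, 0, 0], 0.5], [[-0.1, 0.2, 11.5], [0, 0, 0], 0.5], [[-0.1, 0.2, 12.5], [0, 0, 0], 0.5], [[-0.1, 0.2, 13], [0, 0, 0], 0.5], [[-0.1, 0.2, 13], [0, 0, 0], 0.5]]'

```text
clock: 3.7
tool_pos: [0.5077, 0.3234, 0.0287]
eef_rot: [0.455, 0.89, -0.0, 0.0]
contact_force: [-0.5, 0.5, 0.3]
opening: 0.498
finger_force: 0.0
```

Run:
```python
from h import *
togo((.505,.3265,.025),36)
a=snap("scene")
cv2.imwrite("pics/c3.png",crop(a,345,245,40,50,7))
for P in((.505,.3265,.045),(.505+.0188,.3265-.0259,.048),(.505-.0188,.3265+.0259,.048)):print(proj(a,P))
```

```text
t 3.7 pos [0.5077 0.3234 0.0287] ydeg 35.82 q [-0.38  1.   -0.47  1.75  0.77  0.59 -0.7 ] F [-0.5  0.5  0.3] -> shift cm [ 0.41 -0.04  0.37] turn [-0.   0.  -0.2]
[340.34412989 250.38007535]
[329.76443412 249.50362514]
[351.20802414 250.16420368]
```

View pics/c3.png

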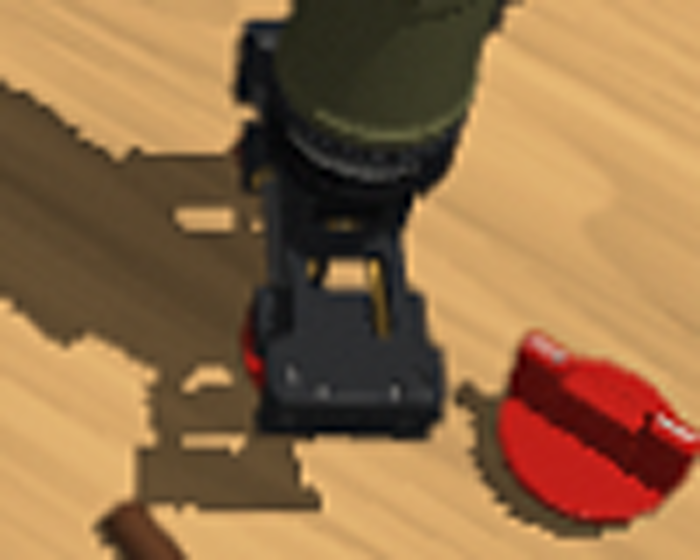

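The crop shows the open fingers down over the middle cap, with its left flange edge peeking out at about (331,255). The large cap is clear of them. I let the arm settle.

Request:
carry_out --rows '[[[0.3, 0, 0], [0, 0, 0], 0.5], [[0.4, 0, 0.2], [0, 0, 0], 0.5], [[0.4, 0, 0.3], [0, 0, 0], 0.5], [[0.4, 0, 0.3], [0, 0, 0], 0.5]]'

```text
clock: 4.15
tool_pos: [0.5051, 0.327, 0.0257]
eef_rot: [0.455, 0.89, -0.0, 0.0]
contact_force: [0.1, -0.0, 0.4]
opening: 0.497
finger_force: 0.0
```

```bash
python3 -c "
from h import *
togo((.505,.3265,.024),36)"
```

```text
t 4.15 pos [0.5051 0.327  0.0257] ydeg 35.87 q [-0.39  1.   -0.47  1.75  0.77  0.58 -0.71] F [ 0.1 -0.   0.4] -> shift cm [-0.04 -0.04  0.17] turn [-0.   0.  -0.1]
```

Request:
carry_out --rows '[[[0, 0, 0.1], [0, 0, 0], 0.7], [[0, 0, 0.2], [0, 0, 0], 0.8], [[0, 0, 0.2], [0, 0, 0], 0.85], [[0, 0, 0.2], [0, 0, 0], 0.9], [[0, 0, 0.2], [0, 0, 0], 1], [[0, 0, 0.2], [0, 0, 0], 1], [[0, 0, 0.2], [0, 0, 0], 1], [[0, 0, 0.2], [0, 0, 0], 1], [[0, 0, 0.2], [0, 0, 0], 1]]' --newtons 12

```text
clock: 5.05
tool_pos: [0.5051, 0.3269, 0.0236]
eef_rot: [0.455, 0.89, -0.0, -0.0]
contact_force: [0.4, 0.8, -2.0]
opening: 0.115
finger_force: 12.0
```

Request:
carry_out --rows '[[[0, 0, 0], [0, 0, 0], 1], [[0, 0, 0], [0, 0, 0], 1], [[0, 0, -1], [0, 0, 0], 1], [[0, 0, -4], [0, 0, 0], 1], [[0, 0, -8], [0, 0, 0], 1], [[0, 0, -12], [0, 0, 0], 1], [[0, 0, -16], [0, 0, 0], 1], [[0, 0, -20], [0, 0, 0], 1], [[0, 0, -24], [0, 0, 0], 1], [[0, 0, -27], [0, 0, 0], 1], [[0, 0, -27], [0, 0, 0], 1]]' --newtons 30

```text
clock: 6.15
tool_pos: [0.5063, 0.3292, 0.2992]
eef_rot: [0.455, 0.89, 0.004, 0.002]
contact_force: [-0.5, 0.5, -1.1]
opening: 0.108
finger_force: 30.0
```

```bash
python3 -c "
from h import *
togo((.57,-.058,.29),29.4)"
```

```text
t 6.15 pos [0.5063 0.3292 0.2992] ydeg 35.85 q [-0.26  0.66 -0.71  1.55  0.47  1.1  -0.46] F [-0.5  0.5 -1.1] -> shift cm [-35.11 -17.52   0.72] turn [ 0.5 -0.1  6.5]
```

Request:
carry_out --rows '[[[-3.5, -1.75, 0], [0, 0, 1], 1], [[-7, -3.5, 0], [0, 0, 2], 1], [[-10.5, -5.25, 0], [0, 0, 3], 1], [[-14, -7, 0], [0, 0, 4], 1], [[-17.5, -8.75, 0], [0, 0, 5], 1], [[-21, -10.5, 0], [0, 0, 6], 1], [[-24.5, -12.25, 0], [0, 0, 6.5], 1], [[-28, -14, 0], [0, 0, 6.5], 1], [[-31, -15.5, 0], [0, 0, 6.5], 1], [[-34, -17, 0], [0, 0, 6.5], 1], [[-35, -17.5, 0], [0, 0, 6.5], 1], [[-35, -17.5, 0], [0, 0, 6.5], 1]]'

```text
clock: 7.35
tool_pos: [0.5677, -0.0612, 0.2929]
eef_rot: [0.506, 0.862, -0.001, -0.001]
contact_force: [-0.0, 1.6, -1.4]
opening: 0.11
finger_force: 30.0
```

Run:
```python
from h import *
togo((.5698,-.058,.215),29.4)
a=snap("scene");b=snap("top")
print(proj(a,(.57,-.058,.27)),proj(b,(.57,-.058,.27)))
u,v=proj(a,(.57,-.058,.22))
cv2.imwrite("pics/c4.png",np.hstack([crop(b,275,180,45,45,4),crop(a,u,v,45,45,4)]))
```

```text
t 7.35 pos [ 0.5677 -0.0612  0.2929] ydeg 29.15 q [ 0.44  0.63 -0.71  1.65  0.46  1.04  0.09] F [-0.   1.6 -1.4] -> shift cm [0.17 0.35 7.79] turn [-0.1 -0.  -0.3]
[224.32627369 152.5130074 ] [279.10056188 176.10541751]
```

View pics/c4.png

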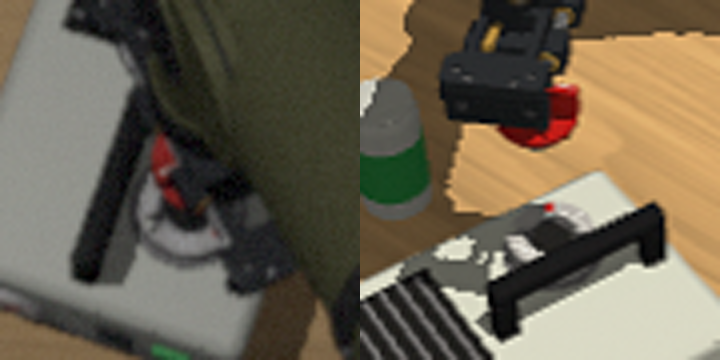

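Both views show the cap held upright above the neck. In the scene crop its flange is clear on the right and at the bottom, and one red mark is visible at about (548,208) of the crop. Next I lower it and compare the cap with the neck in the scene camera.

Request:
carry_out --rows '[[[0.1, 0.2, 2], [0, 0, 0], 1], [[0.1, 0.2, 4], [0, 0, 0], 1], [[0.1, 0.2, 6], [0, 0, 0], 1], [[0.1, 0.2, 7.5], [0, 0, 0], 1], [[0.1, 0.2, 7.5], [0, 0, 0], 1], [[0.1, 0.2, 7.5], [0, 0, 0], 1]]'

```text
clock: 8.05
tool_pos: [0.5696, -0.0554, 0.2192]
eef_rot: [0.504, 0.864, 0.0, -0.0]
contact_force: [-0.7, 0.0, -0.7]
opening: 0.109
finger_force: 30.0
```

```bash
cat > m.py <<'E'
from h import *
togo((.5698,-.058,.2),29.4)
st=r.get_state();a=snap("scene");b=snap("top")
g=a["image"].astype(float)
u,v=map(int,proj(a,st["tool_pos"])); print("tcp px",proj(a,st["tool_pos"]))
ex=np.clip(g[...,0]-g[...,1:3].max(2),0,None)
m=(ex>60).astype(np.uint8); m[:v-25]=0;m[v+30:]=0;m[:,:u-30]=0;m[:,u+30:]=0
n,l,s,c=cv2.connectedComponentsWithStats(m)
for i in range(1,n):
    if s[i,4]>1: print(s[i],c[i].round(2))
t=np.linspace(0,6.283,721)
c0=st["tool_pos"]+[0,0,-.0236]
pr=np.array([proj(a,c0+[.03*np.cos(k),.03*np.sin(k),.014]) for k in t]); pr2=np.array([proj(a,c0+[.03*np.cos(k),.03*np.sin(k),.02]) for k in t])
print("pred flange right,bottom,left",pr2[:,0].max(),pr[:,0].max(),pr[:,1].max(),pr2[:,0].min())
# wing tip right top corners
y=np.radians(29.4+90)
for k in(.032,-.032): print("tip",proj(a,c0+[k*np.cos(y),k*np.sin(y),.048]))
for P in((.5897,-.0386,.167),(.5499,-.0775,.167),(.5698,-.058,.167)): print("mark pred",proj(a,P))
E
cat >> m.py <<'E'
cv2.imwrite("pics/c5.png",np.hstack([crop(b,275,183,35,40,5),crop(a,u,v+8,35,40,5)]))
print("crop0",u-40,v+8-35)
E
python3 m.py
```

```text
t 8.05 pos [ 0.5696 -0.0554  0.2192] ydeg 29.51 q [ 0.4   0.71 -0.66  1.74  0.54  0.89  0.01] F [-0.7  0.  -0.7] -> shift cm [-0.24 -0.11  1.92] turn [ 0.  -0.   0.1]
tcp px [226.3473395 165.2102481]
[220 160  18  15  96] [231.36 167.49]
pred flange right,bottom,left 236.521870035224 236.6254861474164 174.8268889305131 216.34359229718882
tip [236.49939655 160.51903407]
tip [215.10391182 158.21574293]
mark pred [227.28306377 183.5253341 ]
mark pred [226.41636777 170.24711274]
mark pred [226.85499355 176.79729773]
crop0 186 138
```

View pics/c5.png

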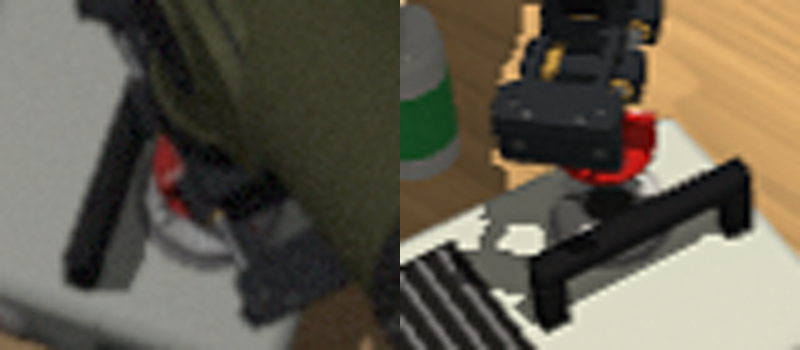

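The picture shows the cap just above the neck, with its flange at the right and bottom edges (237.5,174.5) matching the prediction within 1 px. The red mark has the same camera bias, so cap and neck are consistent. I centre over the neck.

Request:
carry_out --rows '[[[-0.2, -0.1, 1], [0, 0, 0], 1], [[-0.2, -0.1, 2], [0, 0, 0], 1], [[-0.2, -0.1, 2], [0, 0, 0], 1], [[-0.2, -0.1, 2], [0, 0, 0], 1], [[-0.2, -0.1, 2], [0, 0, 0], 1], [[-0.2, -0.1, 2], [0, 0, 0], 1]]'

```text
clock: 8.75
tool_pos: [0.5699, -0.0595, 0.199]
eef_rot: [0.505, 0.863, 0.0, 0.0]
contact_force: [0.3, 0.4, -0.8]
opening: 0.112
finger_force: 30.0
```

```bash
python3 -c "
from h import *
togo((.5698,-.058,.19),29.4);print(r.get_state()['moment'])"
```

```text
t 8.75 pos [ 0.5699 -0.0595  0.199 ] ydeg 29.35 q [ 0.39  0.74 -0.65  1.75  0.57  0.85 -0.01] F [ 0.3  0.4 -0.8] -> shift cm [0.14 0.06 0.9 ] turn [ 0.  0. -0.]
[-0.06021942 -0.08467863  0.00066249]
```

Request:
carry_out --rows '[[[0.15, 0.05, 0.3], [0, 0, 0], 1], [[0.15, 0.05, 0.6], [0, 0, 0], 1], [[0.15, 0.05, 0.8], [0, 0, 0], 1], [[0.15, 0.05, 1.0], [0, 0, 0], 1], [[0.15, 0.05, 1.0], [0, 0, 0], 1], [[0.15, 0.05, 1.0], [0, 0, 0], 1]]'

```text
clock: 9.35
tool_pos: [0.5694, -0.0581, 0.1887]
eef_rot: [0.505, 0.863, -0.0, 0.0]
contact_force: [-0.3, -0.3, -0.4]
opening: 0.111
finger_force: 30.0
```

```bash
python3 -c "
from h import *
togo((.5698,-.058,.187),29.4);print(r.get_state()['moment'])"
```

```text
t 9.35 pos [ 0.5694 -0.0581  0.1887] ydeg 29.35 q [ 0.39  0.75 -0.64  1.77  0.58  0.82 -0.02] F [-0.3 -0.3 -0.4] -> shift cm [-0.02  0.04  0.17] turn [-0.   0.  -0.1]
[ 0.03883626 -0.12666739 -0.00937589]
```

Request:
carry_out --rows '[[[0, 0, 0.1], [0, 0, 0], 1], [[0, 0, 0.2], [0, 0, 0], 1], [[0, 0, 0.3], [0, 0, 0], 1], [[0, 0, 0.3], [0, 0, 0], 1], [[0, 0, 0.3], [0, 0, 0], 1]]'

```text
clock: 9.85
tool_pos: [0.5694, -0.058, 0.1857]
eef_rot: [0.505, 0.863, -0.0, 0.0]
contact_force: [0.9, 0.4, -1.2]
opening: 0.112
finger_force: 30.0
```

```bash
python3 -c "
from h import *
togo((.5698,-.058,.18),29.4);print(r.get_state()['moment'])"
```

```text
t 9.85 pos [ 0.5694 -0.058   0.1857] ydeg 29.35 q [ 0.38  0.75 -0.63  1.77  0.59  0.82 -0.02] F [ 0.9  0.4 -1.2] -> shift cm [-0.02  0.04  0.57] turn [-0.  0. -0.]
[-0.01098276 -0.0728316   0.02830461]
```

The cap is 5 mm below the rim with no contact force, so the lugs are in the slots. Now I press.

Request:
carry_out --rows '[[[0, 0.02, 0.15], [0, 0, 0], 1], [[0, 0.02, 0.3], [0, 0, 0], 1], [[0, 0.02, 0.4], [0, 0, 0], 1], [[0, 0.02, 0.5], [0, 0, 0], 1], [[0, 0.02, 0.6], [0, 0, 0], 1], [[0, 0.02, 0.6], [0, 0, 0], 1], [[0, 0.02, 0.6], [0, 0, 0], 1]]' --newtons 40

```text
clock: 10.55
tool_pos: [0.5697, -0.0579, 0.1808]
eef_rot: [0.505, 0.863, -0.0, 0.001]
contact_force: [-2.1, -0.1, 8.5]
opening: 0.11
finger_force: 40.0
```

```bash
python3 -c "
from h import *
togo((.5698,-.058,.177),29.4);print(r.get_state()['moment'])"
```

```text
t 10.55 pos [ 0.5697 -0.0579  0.1808] ydeg 29.35 q [ 0.38  0.76 -0.63  1.77  0.59  0.81 -0.03] F [-2.1 -0.1  8.5] -> shift cm [-0.01  0.    0.38] turn [ 0.   0.1 -0.1]
[-0.09670491  0.45950194  0.03850495]
```

Request:
carry_out --rows '[[[0, 0, 0.15], [0, 0, 0], 1], [[0, 0, 0.25], [0, 0, 0], 1], [[0, 0, 0.35], [0, 0, 0], 1], [[0, 0, 0.4], [0, 0, 0], 1], [[0, 0, 0.4], [0, 0, 0], 1], [[0, 0, 0.4], [0, 0, 0], 1]]'

```text
clock: 11.15
tool_pos: [0.5697, -0.0579, 0.1771]
eef_rot: [0.505, 0.863, -0.0, 0.001]
contact_force: [-3.6, -0.9, 10.2]
opening: 0.112
finger_force: 40.0
```

```bash
python3 -c "
from h import *
togo((.5698,-.058,.177),29.4);print(r.get_state()['moment'])"
```

```text
t 11.15 pos [ 0.5697 -0.0579  0.1771] ydeg 29.35 q [ 0.38  0.76 -0.62  1.78  0.6   0.8  -0.03] F [-3.6 -0.9 10.2] -> shift cm [-0.01  0.    0.01] turn [ 0.   0.1 -0.1]
[-0.18071331  0.55664706 -0.02682482]
```

Request:
carry_out --rows '[[[0.02, -0.03, 0.05], [0, 0, 0], 1], [[0.02, -0.03, 0.05], [0, 0, 2], 1], [[0.02, -0.03, 0.05], [0, 0, 4], 1], [[0.02, -0.03, 0.05], [0, 0, 6], 1], [[0.02, -0.03, 0.05], [0, 0, 8], 1], [[0.02, -0.03, 0.05], [0, 0, 10], 1], [[0.02, -0.03, 0.05], [0, 0, 10], 1], [[0.02, -0.03, 0.05], [0, 0, 10], 1]]'

```text
clock: 11.95
tool_pos: [0.5703, -0.0578, 0.1769]
eef_rot: [0.578, 0.816, 0.001, 0.001]
contact_force: [-0.8, -0.0, 9.9]
opening: 0.111
finger_force: 40.0
```

```bash
python3 -c "
from h import *
togo((.5698,-.058,.177),-45.6);print(r.get_state()['moment'])"
```

```text
t 11.95 pos [ 0.5703 -0.0578  0.1769] ydeg 19.35 q [ 0.35  0.75 -0.58  1.78  0.56  0.78 -0.17] F [-0.8 -0.   9.9] -> shift cm [-0.   -0.06 -0.01] turn [ 0.2 -0.  64.9]
[-0.13906279  0.24461437 -0.00926904]
```

Request:
carry_out --rows '[[[0, 0, 0], [0, 0, 3], 1], [[0, 0, 0], [0, 0, 6], 1], [[0, 0, 0], [0, 0, 9], 1], [[0, 0, 0], [0, 0, 12], 1], [[0, 0, 0], [0, 0, 15], 1], [[0, 0, 0], [0, 0, 18], 1], [[0, 0, 0], [0, 0, 21], 1], [[0, 0, 0], [0, 0, 24], 1], [[0, 0, 0], [0, 0, 27], 1], [[0, 0, 0], [0, 0, 30], 1], [[0, 0, 0], [0, 0, 30], 1]]'

```text
clock: 13.05
tool_pos: [0.5702, -0.0574, 0.1769]
eef_rot: [0.77, 0.638, 0.001, 0.001]
contact_force: [-1.7, -0.8, 10.2]
opening: 0.112
finger_force: 40.0
```

```bash
python3 -c "
from h import *
togo((.5698,-.058,.177),-45.6);print(r.get_state()['moment'])"
```

```text
t 13.05 pos [ 0.5702 -0.0574  0.1769] ydeg -10.69 q [ 0.27  0.73 -0.43  1.78  0.43  0.72 -0.58] F [-1.7 -0.8 10.2] -> shift cm [-0.07 -0.03 -0.01] turn [ 0.2 -0.1 34.9]
[-0.00558076  0.31788361 -0.04255265]
```

Request:
carry_out --rows '[[[-0.03, -0.02, 0], [0, 0, 3], 1], [[-0.03, -0.02, 0], [0, 0, 6], 1], [[-0.03, -0.02, 0], [0, 0, 9], 1], [[-0.03, -0.02, 0], [0, 0, 12], 1], [[-0.03, -0.02, 0], [0, 0, 15], 1], [[-0.03, -0.02, 0], [0, 0, 18], 1], [[-0.03, -0.02, 0], [0, 0, 21], 1], [[-0.03, -0.02, 0], [0, 0, 24], 1], [[-0.03, -0.02, 0], [0, 0, 27], 1], [[-0.03, -0.02, 0], [0, 0, 30], 1], [[-0.03, -0.02, 0], [0, 0, 30], 1], [[-0.03, -0.02, 0], [0, 0, 30], 1]]'

```text
clock: 14.25
tool_pos: [0.5698, -0.0574, 0.1768]
eef_rot: [0.909, 0.418, 0.001, 0.0]
contact_force: [-2.7, 1.7, 10.6]
opening: 0.107
finger_force: 40.0
```

```bash
python3 -c "
from h import *
togo((.5698,-.058,.177),-45.6);print(r.get_state()['moment'])"
```

```text
t 14.25 pos [ 0.5698 -0.0574  0.1768] ydeg -40.62 q [ 0.19  0.71 -0.28  1.79  0.29  0.68 -0.97] F [-2.7  1.7 10.6] -> shift cm [-0.04  0.04 -0.02] turn [ 0.1 -0.1  5. ]
[ 0.16782876  0.49145664 -0.01895025]
```

Request:
carry_out --rows '[[[0, 0, 0], [0, 0, 1], 1], [[0, 0, 0], [0, 0, 2], 1], [[0, 0, 0], [0, 0, 3], 1], [[0, 0, 0], [0, 0, 4], 1], [[0, 0, 0], [0, 0, 5], 1], [[0, 0, 0], [0, 0, 5], 1]]'

```text
clock: 14.85
tool_pos: [0.5693, -0.0567, 0.1768]
eef_rot: [0.926, 0.378, 0.001, -0.0]
contact_force: [-3.1, 1.2, 11.5]
opening: 0.106
finger_force: 40.0
```

```bash
python3 -c "
from h import *
togo((.5698,-.058,.177),-45.6);print(r.get_state()['moment'])"
```

```text
t 14.85 pos [ 0.5693 -0.0567  0.1768] ydeg -45.55 q [ 0.17  0.71 -0.26  1.79  0.26  0.68 -1.03] F [-3.1  1.2 11.5] -> shift cm [-0.06  0.13 -0.02] turn [ 0.  -0.1  0. ]
[0.36422955 0.64727468 0.15606283]
```

Request:
carry_out --rows '[[[-0.02, 0.04, 0], [0, 0, 1], 1], [[-0.02, 0.04, 0], [0, 0, 2], 1], [[-0.02, 0.04, 0], [0, 0, 3], 1], [[-0.02, 0.04, 0], [0, 0, 3], 1], [[-0.02, 0.04, 0], [0, 0, 3], 1]]'

```text
clock: 15.35
tool_pos: [0.5689, -0.0561, 0.1767]
eef_rot: [0.935, 0.355, 0.001, -0.001]
contact_force: [-3.9, 3.9, 11.0]
opening: 0.11
finger_force: 40.1
```

```bash
python3 -c "
from h import *
togo((.5698,-.058,.177),-48);print(r.get_state()['moment'])"
```

```text
t 15.35 pos [ 0.5689 -0.0561  0.1767] ydeg -48.45 q [ 0.16  0.71 -0.24  1.79  0.25  0.68 -1.07] F [-3.9  3.9 11. ] -> shift cm [-0.06  0.2  -0.03] turn [-0.1 -0.1 -0.4]
[0.76840216 0.91678075 0.39964107]
```

The moment rises from near zero to 0.4 Nm at 77 deg, so this is the stop. I ease off slightly and let the spring lift the cap in the grip.

Request:
carry_out --rows '[[[0, 0.03, 0], [0, 0, -0.5], 1], [[0, 0.05, 0], [0, 0, -1.2], 1], [[0, 0.05, 0], [0, 0, -1.2], 1], [[0, 0.05, -0.1], [0, 0, -1.2], 1], [[0, 0.05, -0.2], [0, 0, -1.2], 1], [[0, 0.05, -0.3], [0, 0, -1.2], 1], [[0, 0.05, -0.3], [0, 0, -1.2], 1], [[0, 0.05, -0.3], [0, 0, -1.2], 1]]'

```text
clock: 16.15
tool_pos: [0.569, -0.0561, 0.179]
eef_rot: [0.931, 0.364, 0.0, -0.001]
contact_force: [-3.5, 4.5, 7.5]
opening: 0.107
finger_force: 40.0
```

```bash
python3 -c "
from h import *
togo((.5698,-.058,.18),-46);print(r.get_state()['moment'])"
```

```text
t 16.15 pos [ 0.569  -0.0561  0.179 ] ydeg -47.29 q [ 0.17  0.7  -0.25  1.79  0.25  0.68 -1.05] F [-3.5  4.5  7.5] -> shift cm [-0.07  0.2  -0.1 ] turn [-0.1 -0.1 -1.3]
[0.9088241  0.7827641  0.08430834]
```

Request:
carry_out --rows '[[[0, -0.05, 0], [0, 0, 0], 1], [[0, -0.08, -0.05], [0, 0, 0], 1], [[0, -0.08, -0.1], [0, 0, 0], 1], [[0, -0.08, -0.15], [0, 0, 0], 1], [[0, -0.08, -0.15], [0, 0, 0], 1], [[0, -0.08, -0.15], [0, 0, 0], 1]]'

```text
clock: 16.75
tool_pos: [0.5689, -0.0561, 0.1804]
eef_rot: [0.931, 0.364, 0.001, -0.001]
contact_force: [-1.9, 4.1, 6.5]
opening: 0.111
finger_force: 40.0
```

```bash
python3 -c "
from h import *
togo((.5698,-.058,.18),-46);print(r.get_state()['moment'])"
```

```text
t 16.75 pos [ 0.5689 -0.0561  0.1804] ydeg -47.32 q [ 0.17  0.7  -0.25  1.79  0.25  0.68 -1.05] F [-1.9  4.1  6.5] -> shift cm [-0.06  0.2   0.04] turn [-0.1 -0.1 -1.3]
[0.88345794 0.5184472  0.14708122]
```

Request:
carry_out --rows '[[[0, -0.04, -0.04], [0, 0, 0], 1], [[0, -0.04, -0.08], [0, 0, 0], 1], [[0, -0.04, -0.08], [0, 0, 0], 1], [[0, -0.04, -0.08], [0, 0, 0], 1]]'

```text
clock: 17.15
tool_pos: [0.5688, -0.0561, 0.1806]
eef_rot: [0.932, 0.364, 0.001, -0.001]
contact_force: [-0.3, 5.5, 2.6]
opening: 0.112
finger_force: 40.0
```

```bash
python3 -c "
from h import *
togo((.5698,-.058,.18),-46);print(r.get_state()['moment'])"
```

```text
t 17.15 pos [ 0.5688 -0.0561  0.1806] ydeg -47.35 q [ 0.17  0.7  -0.25  1.79  0.25  0.69 -1.05] F [-0.3  5.5  2.6] -> shift cm [-0.06  0.2   0.06] turn [-0.1 -0.1 -1.4]
[1.15797459 0.19948221 0.18672744]
```

Commanding the cap higher makes the force drop with no rise, so it is held at -10 mm, locked. I release gently with a small opening because of the handle, then rise.

Request:
carry_out --rows '[[[0.02, -0.03, 0], [0, 0, 0], 1], [[0.02, -0.03, 0], [0, 0, 0], 1], [[0.02, -0.03, 0], [0, 0, 0], 0.88], [[0.02, -0.03, 0], [0, 0, 0], 0.84], [[0.02, -0.03, 0], [0, 0, 0], 0.8], [[0.02, -0.03, 0], [0, 0, 0], 0.75], [[0.02, -0.03, 0], [0, 0, 0], 0.72], [[0.02, -0.03, 0], [0, 0, 0], 0.72]]' --newtons 8

```text
clock: 17.95
tool_pos: [0.5685, -0.0582, 0.1805]
eef_rot: [0.932, 0.363, -0.0, 0.0]
contact_force: [0.2, 0.3, 0.3]
opening: 0.278
finger_force: 0.0
```

```bash
python3 -c "
from h import *
togo((.5698,-.058,.18),-46);print(r.get_state()['moment'])"
```

```text
t 17.95 pos [ 0.5685 -0.0582  0.1805] ydeg -47.48 q [ 0.17  0.7  -0.25  1.79  0.25  0.69 -1.05] F [0.2 0.3 0.3] -> shift cm [0.11 0.07 0.05] turn [ 0.   0.  -1.5]
[ 0.00581987 -0.01538559  0.02086208]
```

Free of contact. I rise straight up and then move back toward the base, to clear the view.

Request:
carry_out --rows '[[[0, 0, -1], [0, 0, 0], 0.72], [[0, 0, -3], [0, 0, 0], 0.72], [[0, 0, -6], [0, 0, 0], 0.72], [[0, 0, -10], [0, 0, 0], 0.72], [[0, 0, -14], [0, 0, 0], 0.72], [[0, 0, -17], [0, 0, 0], 0.72], [[-3, 2, -18], [0, 0, 0], 0.72], [[-6, 4, -18], [0, 0, 0], 0.72], [[-9, 7, -18], [0, 0, 0], 0.72], [[-12, 10, -18], [0, 0, 0], 0.72], [[-15, 13, -18], [0, 0, 0], 0.72], [[-18, 16, -18], [0, 0, 0], 0.72]]'

```text
clock: 19.15
tool_pos: [0.5437, -0.2989, 0.3615]
eef_rot: [0.932, 0.363, 0.0, 0.0]
contact_force: [0.1, -0.1, 0.1]
opening: 0.279
finger_force: 0.0
```

Request:
carry_out --rows '[[[-3, 3, 0], [0, 0, 0], 0.72], [[-6, 6, 0], [0, 0, 0], 0.72], [[-6, 6, 0], [0, 0, 0], 0.72]]'

```text
clock: 19.45
tool_pos: [0.5373, -0.3902, 0.3603]
eef_rot: [0.934, 0.358, -0.002, 0.002]
contact_force: [-0.4, -0.4, 0.2]
opening: 0.28
finger_force: 0.0
```

Run:
```python
from h import *
togo((.57,-.058,.29),-46)
a=snap("scene","pics/s6.png");b=snap("top")
cv2.imwrite("pics/c6.png",np.hstack([crop(b,270,175,45,50,4),crop(a,226,180,45,50,4)]))
for n,P in(("rim-10 flange top c",(.57,-.058,.177)),):print(n,proj(a,P),proj(b,P))
for s in(a,b):
    k,l,st,c=cv2.connectedComponentsWithStats(red(s))
    print([(st[i].tolist(),c[i].round(1).tolist()) for i in range(1,k) if st[i,4]>15])
```

```text
t 19.45 pos [ 0.5373 -0.3902  0.3603] ydeg -48.06 q [ 0.68  0.65 -0.26  1.26  0.17  1.26 -0.42] F [-0.4 -0.4  0.2] -> shift cm [ 24.67 -22.54   6.84] turn [ 0.1  0.3 -2.1]
rim-10 flange top c [226.58320192 174.6060158 ] [277.12144422 184.39279048]
[([218, 162, 19, 21, 203], [226.6, 174.6]), ([328, 219, 14, 14, 115], [334.8, 226.3]), ([366, 253, 29, 27, 501], [378.8, 267.3])]
[([266, 174, 22, 22, 349], [276.4, 184.3]), ([83, 211, 27, 28, 543], [95.9, 224.4]), ([164, 239, 6, 12, 51], [166.6, 244.7]), ([155, 241, 8, 12, 70], [158.7, 246.1])]
```

View pics/c6.png

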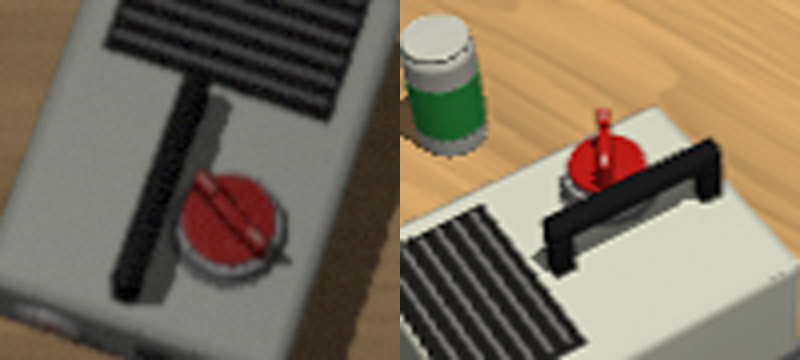

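The pictures show the cap seated flat on the neck, at top (277,184) and scene (227,175). Its wings lie along the red-mark line and are clear of the handle, and the can has not moved. I hand the job in.

```bash
python3 -c "
from plant import r
print(r.finish_job())"
```

```text
the job is handed in; nothing more can be done
None
```

The middle-sized cap is on the neck, turned clockwise to its stop, held locked at about -10 mm and released; the job is handed in (no verdict was shown), and I saw no contact with the handle, can, jug or brush.

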